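Shut off the feed and take the cap off the roll filler's port

TASK

Turn the feed dial anticlockwise (seen from above) right back to its end stop, and only then unscrew the grey cap from the filler pump's port. Nobody knows which way this cap's thread runs: try loosening it one way, and if it jams, the other way, until it lifts off. Finish while still holding the cap upright and still in the gripper, roughly 10 cm straight above the open port, and leave everything else on the bench where it stands.

Things in the scene. Friction and masses are not known exactly. Their poses are not given: they have to be found in the camera images.
- dial (a joint): angle of the feed dial (rad): 0 at its anticlockwise end stop (off), growing clockwise seen from above, at most 2.0; starts between 0.7 and 1.3. It turns stiffly (about 0.04 N m) and stays where it is left
- dial_grip (a point): point on the dial's vertical axis at the height to grip: 87 mm above the bench. The dial is a black disc 44 mm across with an upright bar grip across it, 42 mm long, 14 mm thick, its top 7 mm above this point and its foot 23 mm below; pinch the bar across its thickness. The bar lies along the control box's x axis at joint value 0, and turns clockwise from that by the joint value; a white mark shows its pointer end (towards -x of the box at 0)
- control: fixed white control box, 120 x 120 x 50 mm, the dial in the middle of its top; origin at the centre of its underside. Its own x axis is the line of the dial's bar at joint value 0. It may stand on the left or the right of the bench
- pump: fixed filler pump: aluminium block 130 x 130 mm, 70 mm high, with a grey motor lying behind it (to +x of its own frame, no higher than the block) and a steel spout in front; origin at the centre of its underside. The capped port stands upright at the centre of its top: a steel neck 32 mm across rising to 100 mm above the origin, with two ears 47 mm across. It may stand on the left or the right of the bench
- cap_grip (a point): middle of the grip barrel of the loose grey cap, on its vertical axis, 124 mm above the bench when on. The cap: a round skirt 62 mm across, 30 mm high, with a plain round barrel on top, 40 mm across, reaching 20 mm above and 20 mm below this point, by which it is gripped (fingertips must stay above the skirt). White pointer on top shows its turning. 0.1 to 0.2 kg, z axis up
- port_mouth (a point): top centre of the neck under the cap, 100 mm above the bench. Quick thread, 3 mm loose up and down: the right way (clockwise or anticlockwise, nothing shows which) the cap turns 60 to 80 degrees to a stop; there, and up to 18 degrees short of it, it lifts straight off (ease the twist first or it binds). The wrong way it jams within 20 degrees, then needs 60 to 83 back. Jammed, a 15 N grip slips
- pack_a: bystander, to be left alone: clear hinged pack of rolls, 130 x 170 x 62 mm, to the robot's left
- pack_b: bystander, to be left alone: clear hinged pack of rolls, 130 x 170 x 62 mm, to the robot's right
- jar: bystander, to be left alone: small lidded jar, 52 mm across, 85 mm tall, in the middle of the bench
- spare_nozzle: bystander, to be left alone: steel cone nozzle standing point up, 42 mm across the foot, 58 mm tall, in the middle of the bench
- label_roll: bystander, to be left alone: paper label roll lying flat, 68 mm across, 32 mm tall, in the middle of the bench
- brush: bystander, to be left alone: pastry brush lying near the robot, 190 mm long
- bowl: bystander, to be left alone: steel bowl 110 mm across, 50 mm tall, at the far side

How it is judged:
By the outcome, as a careful person would: the job done as asked, in the order asked, and still so for the second after the job is handed in, while the arm keeps its last pose, push and grip.
It also fails if it takes over 67 s, if anything falls off the work surface, if the arm or the gripper's body presses on something with over 40 N, if the wrist force passes 120 N, or if a joint passes its speed limit or range.

ROBOT

A 6-joint arm with a two-finger parallel gripper is mounted at the origin on the work surface. World frame = base frame: x ahead of the robot, y to its left, z up, the work surface at z = 0. Lengths are in m, angles in rad, forces in N, time in s.
With the tool pointing down it reaches from about 0.3 to 0.875 m from the base axis. Payload 4.2 kg.
Tool frame: the origin (TCP) lies between the finger pads; the fingertips stand 17 mm ahead of it and the grasp point (between the pads) lies 2 mm behind it (arm.finger_overhang is the distance from the TCP to the fingertips, in m); z points along the fingers, y is the direction in which the jaws open and shut (so a half turn about z gives the same grasp; the last joint's range is limited). The gripper opens to 85 mm and grips with 20 to 120 N. Pads are 22 mm wide; open, the fingers measure 114 mm over their backs; the gripper's body (76 mm by 85 mm) begins 54 mm behind the grasp point. The pads swing forward as they close: fully open they stand 13 mm farther back than shut.
Start: joints at [1.261, 0.32, 1.565, -0, 1.257, -0.02], TCP at [0.164, 0.551, 0.248] pointing down, gripper open.
Joint ranges: [-3.11, 3.11], [-0.84, 2.01], [0.21, 2.61], [-1.34, 4.49], [0.05, 2.63], [-2.56, 2.56]. Speed limits (rad/s): [2.57, 2.57, 3.14, 3.14, 3.14, 3.14].

INTERFACE

Orientations are given as a unit quaternion [x, y, z, w].
In Python, from station import status, eyes, order, arm gives the robot as it stands.
- The arm moves only by the tool arm_command, never from a script. Its argument "increments" is a list of rows, each a list of 3 entries, a list of its own where there are three numbers: the shift along the tool's x, y, z in mm, then the turn about the tool's z in rad, then the closure, from -1 (fully open) to 1 (shut). In form: [[[tx, ty, tz], roll, gripper], ...]. A call has 1 to 20 rows; each row is the pose to reach, as a shift and turn from the pose measured when the call began, along the tool's axes at that moment; what a row does not reach only later rows make up. A row lasts 1/10 s, in which the tool goes at most 50 mm and 8.59 degrees, less where a joint would pass 70% of its speed; a pose out of reach is approached as far as the arm can. A call with a gripper value outside its range is refused whole. The fingers move at their own pace and stop on an object; "newtons" is the grip in N (left out, the last holds). Time passes only in rows, so rows that repeat a pose let the fingers close. It gives the time, the measured TCP pose, the force and the opening at its end, in the units of the state.
- status.get_state(): the state, without advancing time (a new reading comes with each control period).
- eyes.grab_frame(name): name is "scene" or "top"; returns the picture (384x512x3 uint8, red, green, blue); there is no depth.
- eyes.calibration(name): a dict with "vertical_fov" (degrees; the focal length in pixels is half the picture's height over the tangent of half this angle, whatever the lens; pixels are square), "cx", "cy" (the principal point, pixels), "dist" ([k1, k2, p1, p2, k3] as OpenCV has them; the pictures are not rectified), "rvec" (rotation vector, rad) and "tvec" (3), from world to camera coordinates, as OpenCV has them. Camera axes: x right, y down, z forward; pixel columns grow to the right and rows downward; lengths in m; the calibration is good to about 2 mm. A picture is of the moment at which its call begins. calibration takes no time and is no camera call.
- order.close_job(): hands the job in, once; it reports no verdict.
The state is a dict: "clock": time; "qpos": joint angles; "joint_vel": joint speeds; "joint_efforts": joint torques, N m; "tool_pos": TCP position; "tool_rot": TCP orientation; "ft_force": force on the tool from outside, world axes, zero at the start; "wrist_torque": the same for the moment, N m; "finger_gap": finger opening in m.
Only numpy, scipy, OpenCV 4.12 (cv2) and the standard library are available. Lean on these libraries where they do the work, as an engineer would, in place of code of your own. Each camera call takes 0.05 s, during which the arm holds its last target.

## Working session

There is one attempt and no reset: what is moved stays moved. The work goes in short steps, Python scripts to look and compute and a tool call to move; the robot and the scene stay as the last step left them, time stands still between calls to the robot, and variables do not carry over. Pictures are saved under pics/ and viewed, and the job is handed in when it is done.

Besides the shell and the picture viewer there is one more tool, called after "Request:" as name(argument=value, ...) on one line, values as JSON. arm_command: Moves the arm, as the interface text tells. Its arguments: {"type":"object","properties":{"increments":{"type":"array","items":{"type":"array"}},"newtons":{"type":"number"}},"required":["increments"]}

```bash
ls; mkdir -p pics; python3 - <<'E'
from station import status, eyes, order, arm
import cv2
print(status.get_state())
for n in ("scene","top"):
    print(eyes.calibration(n))
    cv2.imwrite(f"pics/{n}0.png",eyes.grab_frame(n)[:,:,::-1])
E
```

```text
pics
{'clock': 0.0, 'qpos': array([ 1.26101916e+00,  3.20273451e-01,  1.56573196e+00, -2.49264759e-05,
        1.25739084e+00, -2.00132147e-02]), 'joint_vel': array([ 1.81485189e-03, -7.47660256e-04,  5.07198231e-06,  4.37520672e-04,
       -1.24418375e-03,  1.86213148e-03]), 'joint_efforts': array([-2.25213662e-03, -4.15520883e+01, -2.34156829e+01, -2.99107969e-04,
        8.44745751e-03,  2.37928742e-05]), 'tool_pos': array([0.16416204, 0.55057571, 0.24747229]), 'tool_rot': array([ 1.44371770e-01,  9.89523107e-01, -8.91511122e-04, -1.36337273e-04]), 'ft_force': array([0.03626917, 0.01884472, 0.40822732]), 'wrist_torque': array([ 0.05241197, -0.02104685, -0.00799121]), 'finger_gap': 0.08529278908872741}
{'vertical_fov': 44.03553530639887, 'cx': 247.94493074935988, 'cy': 195.60799085409897, 'dist': array([-0.0559391,  0.       ,  0.       ,  0.       ,  0.       ]), 'rvec': array([ 2.29163587,  1.23655416, -0.37374884]), 'tvec': array([-0.30209256, -0.34033766,  1.91896966])}
{'vertical_fov': 53.66175801256506, 'cx': 256.01613488941047, 'cy': 191.56950946668076, 'dist': array([-0.11706069,  0.        ,  0.        ,  0.        ,  0.        ]), 'rvec': array([ 2.20990066, -1.97347148,  0.22442887]), 'tvec': array([-0.06209043,  0.58639471,  1.27068441])}
```

View pics/scene0.png

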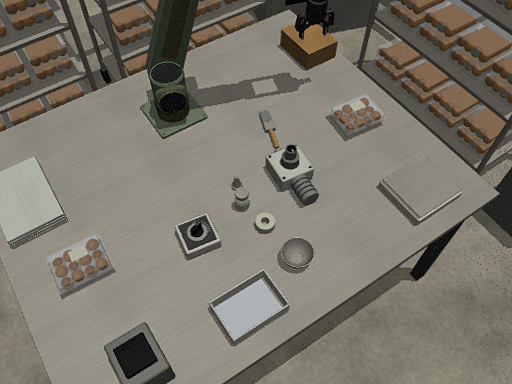

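View pics/top0.png

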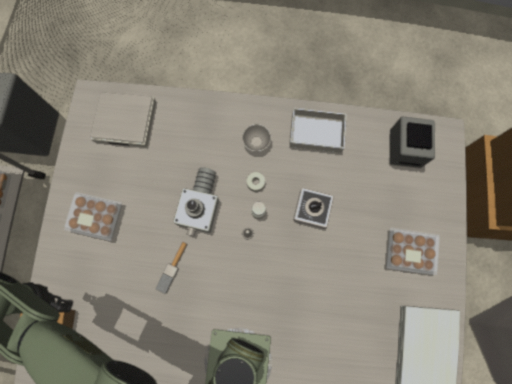

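The scene view shows the pump near (290,165) with its dark cap at (290,155), and the control box near (198,233). In the top view the pump is at (196,211) and the control box at (314,208). I'll enlarge both.

```bash
python3 - <<'E'
import cv2, numpy as np
t=cv2.imread('pics/top0.png'); s=cv2.imread('pics/scene0.png')
c=lambda im,x,y,r: cv2.resize(im[y-r:y+r,x-r:x+r],(390,390),interpolation=cv2.INTER_CUBIC)
r=30
a=np.hstack([c(t,314,208,28),c(t,197,205,28)])
b=np.hstack([c(s,198,235,28),c(s,290,168,28)])
cv2.imwrite('pics/za.png',a);cv2.imwrite('pics/zb.png',b)
E
```

```text
(no output)
```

View pics/za.png

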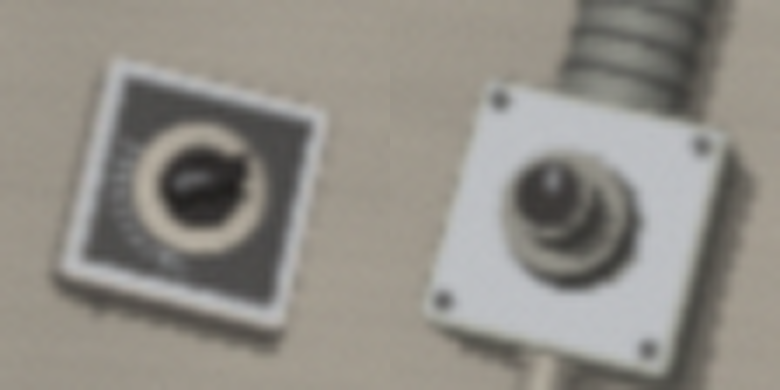

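View pics/zb.png

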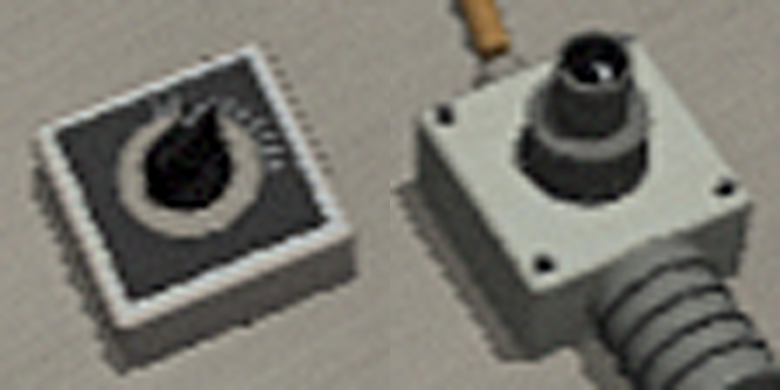

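```bash
cat > h.py <<'E'
import cv2, numpy as np
from station import status, eyes
def cam(n):
    c=eyes.calibration(n); f=192/np.tan(np.radians(c['vertical_fov']/2))
    return np.array([[f,0,c['cx']],[0,f,c['cy']],[0,0,1.]]),c['dist'],c['rvec'],c['tvec']
def onplane(n,px,z):
    K,d,r,t=cam(n); R=cv2.Rodrigues(r)[0]
    u=cv2.undistortPoints(np.float64(px).reshape(-1,1,2),K,d).reshape(-1,2)
    ray=np.c_[u,np.ones(len(u))]@R; o=-R.T@t
    return o+ray*((z-o[2])/ray[:,2])[:,None]
def proj(n,P):
    K,d,r,t=cam(n); return cv2.projectPoints(np.float64(P).reshape(-1,1,3),r,t,K,d)[0].reshape(-1,2)
def rect(n,img,c,z,half=0.05,N=390):
    # metric top-down view of plane z: up=+x, left=+y
    g=np.linspace(half,-half,N); X,Y=np.meshgrid(c[0]+g,c[1]+g,indexing='ij')
    p=proj(n,np.c_[X.ravel(),Y.ravel(),np.full(X.size,z)]).reshape(N,N,2).astype(np.float32)
    return cv2.remap(img,p[...,0],p[...,1],cv2.INTER_CUBIC)
E
python3 - <<'E'
from h import *
t=cv2.imread('pics/top0.png'); s=cv2.imread('pics/scene0.png')
for n,im in (('top',t),('scene',s)):
    R=cv2.Rodrigues(cam(n)[2])[0]; print(n,'cam at',(-R.T@cam(n)[3]).round(3))
# top masks in crops
def comp(n,im,cx,cy,thr,z,r=35):
    g=cv2.cvtColor(im,cv2.COLOR_BGR2GRAY); hsv=cv2.cvtColor(im,cv2.COLOR_BGR2HSV)
    m=np.zeros_like(g); sub=(g[cy-r:cy+r,cx-r:cx+r]>thr)&(hsv[cy-r:cy+r,cx-r:cx+r,1]<35)
    m[cy-r:cy+r,cx-r:cx+r]=sub*255
    k,_=cv2.findContours(m,cv2.RETR_EXTERNAL,cv2.CHAIN_APPROX_NONE)
    k=max(k,key=cv2.contourArea); P=onplane(n,k.reshape(-1,2),z)[:,:2]
    rr=cv2.minAreaRect(P.astype(np.float32)*1000); print(n,thr,rr)
for thr in (165,175,185): comp('top',t,314,208,thr,.05); comp('top',t,196,211,thr,.07,26)
for thr in (165,180): comp('scene',s,198,233,thr,.05); comp('scene',s,290,165,thr,.07)
E
```

```text
top cam at [ 0.29  -0.031  1.37 ]
scene cam at [ 1.289 -0.481  1.413]
top 165 ((561.4242553710938, -205.56674194335938), (113.9037094116211, 114.66514587402344), 82.0210189819336)
top 165 ((504.46124267578125, 210.10813903808594), (124.4920425415039, 124.2469711303711), 83.11383819580078)
top 175 ((510.5723876953125, -180.76950073242188), (80.11763000488281, 13.190560340881348), 72.76131439208984)
top 175 ((504.1259765625, 209.8416748046875), (121.20140075683594, 121.907958984375), 83.05865478515625)Traceback (most recent call last):
  File "<stdin>", line 13, in <module>
  File "<stdin>", line 11, in comp
ValueError: max() iterable argument is empty
```

```bash
python3 - <<'E'
from h import *
t=cv2.imread('pics/top0.png'); s=cv2.imread('pics/scene0.png')
def mk(c,z,half):
    o=[]
    for n,im in (('top',t),('scene',s)):
        a=rect(n,im,c,z,half); N=390
        cv2.drawMarker(a,(195,195),(0,0,255),cv2.MARKER_CROSS,12,1); o.append(a)
    return np.hstack(o)
cv2.imwrite('pics/rd.png',mk((.561,-.206),.094,.04))
cv2.imwrite('pics/rb.png',mk((.561,-.206),.05,.08))
cv2.imwrite('pics/rc.png',mk((.504,.21),.144,.05))
cv2.imwrite('pics/rp.png',mk((.504,.21),.07,.08))
E
```

```text
(no output)
```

View pics/rd.png

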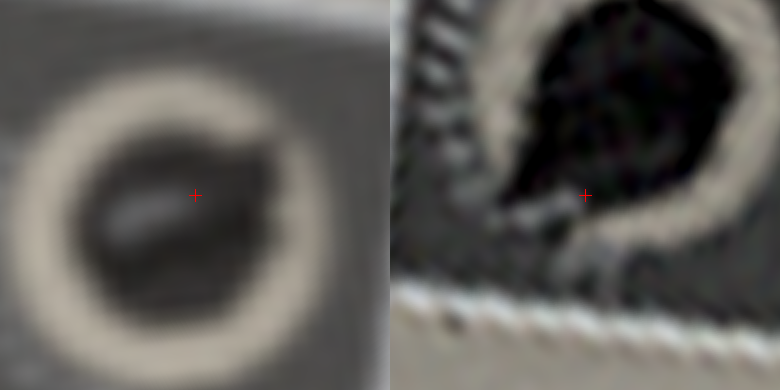

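View pics/rb.png

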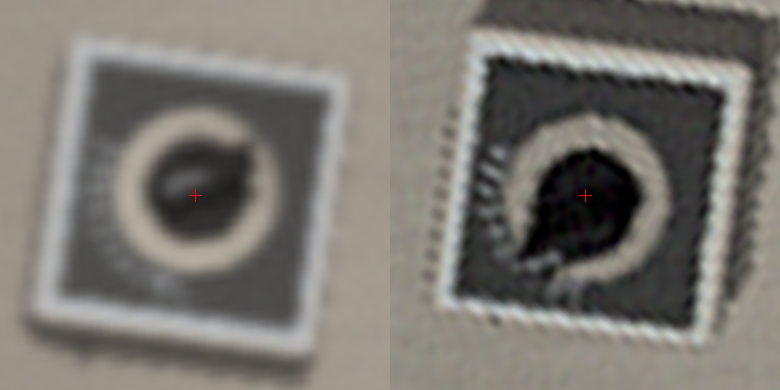

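View pics/rc.png

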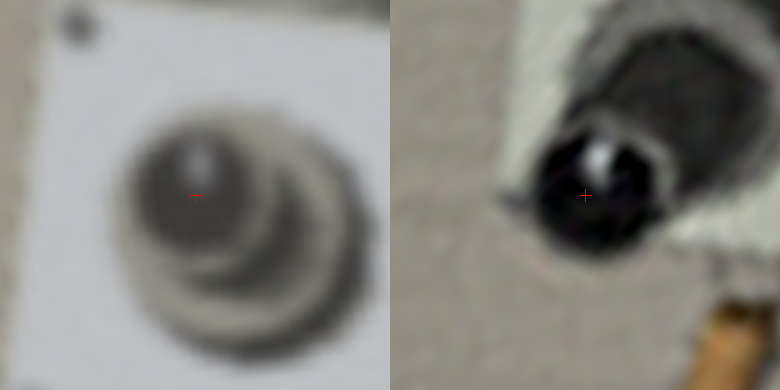

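View pics/rp.png

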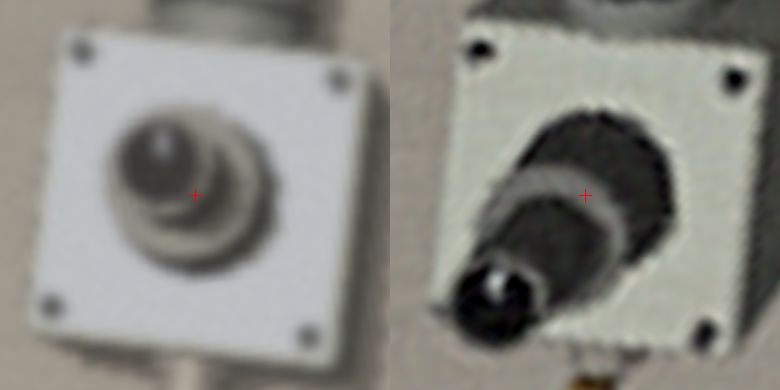

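The rectified views put the box centre at about (0.562, -0.2065) with yaw about -8°. The dial's white mark points left and slightly back, from centre (197,190) to about (110,230) in the left panel. The cap pointer is at about (195,160). Next I'll get the bar angle and cap axis more exactly.

```bash
python3 - <<'E'
from h import *
t=cv2.imread('pics/top0.png'); s=cv2.imread('pics/scene0.png')
# dial mark : PCA weighted by brightness within dark region
c=(.562,-.2065)
for n,im in (('top',t),('scene',s)):
    a=cv2.cvtColor(rect(n,im,c,.094,.03,301),cv2.COLOR_BGR2GRAY).astype(float)
    g=np.linspace(.03,-.03,301); X,Y=np.meshgrid(g,g,indexing='ij')
    if n=='top': m=(np.hypot(X,Y)<.021)&(X<.003)&(Y>-.005)&(X>-.012)
    else: m=(X<.002)&(X>-.008)&(Y>-.001)&(Y<.018)
    lo=np.percentile(a[m],50); w=np.clip(a-lo,0,None)*m
    mx,my=(w*X).sum()/w.sum(),(w*Y).sum()/w.sum()
    C=np.array([[(w*(X-mx)**2).sum(),(w*(X-mx)*(Y-my)).sum()],[0,(w*(Y-my)**2).sum()]]);C[1,0]=C[0,1]
    v=np.linalg.eigh(C)[1][:,1]; v*=np.sign(v[1])
    print(n,'mark centroid mm',mx*1e3,my*1e3,'heading via centroid',np.degrees(np.arctan2(my,mx)),'pca',np.degrees(np.arctan2(v[1],v[0])))
# cap: dark top circle at z=.144
for n,im,uv,r in (('top',t,(0,0),0),('scene',s,(0,0),0)):
    a=cv2.cvtColor(rect(n,im,(.504,.21),.144,.035,351),cv2.COLOR_BGR2GRAY)
    b=cv2.GaussianBlur(a,(0,0),4)
    h=cv2.HoughCircles(b,cv2.HOUGH_GRADIENT,1,100,param1=60,param2=12,minRadius=70,maxRadius=112)
    print(n,None if h is None else [(.504+(175-q[1])*.0002,.21+(175-q[0])*.0002,q[2]*.2) for q in h[0]])
# pump corner bolts / block centre from both views
def quad(n,im,c,z,thr):
    a=rect(n,im,c,z,.085,426); g=cv2.cvtColor(a,cv2.COLOR_BGR2GRAY); hsv=cv2.cvtColor(a,cv2.COLOR_BGR2HSV)
    m=((g>thr)).astype(np.uint8)*255
    k,_=cv2.findContours(m,cv2.RETR_EXTERNAL,cv2.CHAIN_APPROX_NONE); k=max(k,key=cv2.contourArea)
    r=cv2.minAreaRect(k); print(n,c[0]+(212.5-r[0][1])*.0004,c[1]+(212.5-r[0][0])*.0004,np.array(r[1])*.4,r[2])
for th in(165,175):quad('top',t,(.504,.21),.07,th)
for th in(165,175,185):quad('scene',s,(.504,.21),.07,th)
E
```

```text
top mark centroid mm -4.426139061329676 11.024409998603547 heading via centroid 111.87473744858696 pca 103.95674803758733
scene mark centroid mm -4.474697777948342 8.10297041102199 heading via centroid 118.90876682288422 pca 96.55920800916708
top None
scene [(np.float32(0.50450003), np.float32(0.20529999), np.float32(18.78))]
top 0.5042584655761719 0.21046769409179686 [125.47353516 124.77894287] 7.125016689300537
top 0.504285400390625 0.21007672119140625 [122.56988525 122.09425049] 6.753573894500732
scene 0.5067549987792969 0.20568916015625 [123.30075684 124.47855225] 6.620776176452637
scene 0.5066230834960938 0.2055788146972656 [121.3909668  123.13972168] 6.286893367767334
scene 0.5089299926757812 0.1689116943359375 [21.43993225  3.82269859] 81.67434692382812
```

Request:
arm_command(increments=[[[-598, -612, 0], 0.897, -1], [[-598, -612, 0], 0.897, -1], [[-598, -612, 0], 0.897, -1], [[-598, -612, 0], 0.897, -1], [[-598, -612, 0], 0.897, -1], [[-598, -612, 0], 0.897, -1], [[-598, -612, 0], 0.897, -1], [[-598, -612, 0], 0.897, -1], [[-598, -612, 0], 0.897, -1], [[-598, -612, 0], 0.897, -1], [[-598, -612, 0], 0.897, -1], [[-598, -612, 0], 0.897, -1], [[-598, -612, 0], 0.897, -1], [[-598, -612, 0], 0.897, -1], [[-598, -612, 0], 0.897, -1], [[-598, -612, 0], 0.897, -1], [[-598, -612, 0], 0.897, -1], [[-598, -612, 0], 0.897, -1], [[-598, -612, 0], 0.897, -1], [[-598, -612, 0], 0.897, -1]], newtons=40)

```text
clock: 2.1
tool_pos: [0.5616, -0.2057, 0.2481]
tool_rot: [0.559, 0.829, -0.001, -0.001]
ft_force: [-0.1, -0.2, -0.3]
finger_gap: 0.0853
```

```bash
python3 - <<'E'
from h import *
t=eyes.grab_frame('top')[:,:,::-1].copy(); s=eyes.grab_frame('scene')[:,:,::-1].copy()
cv2.imwrite('pics/top1.png',t);cv2.imwrite('pics/scene1.png',s)
c=lambda im,x,y,r: cv2.resize(im[y-r:y+r,x-r:x+r],(390,390),interpolation=cv2.INTER_CUBIC)
cv2.imwrite('pics/z1.png',np.hstack([c(t,314,208,60),c(s,198,215,60)]))
print(proj('top',[[.562,-.207,.087]]),proj('scene',[[.562,-.207,.087],[.5616,-.2057,.2481-.017]]), status.get_state()['qpos'])
E
```

```text
[[315.94414713 204.73044965]] [[195.96653158 226.24564629]
 [191.73489504 201.75263595]] [-3.68868742e-01  3.56073939e-01  1.50880000e+00 -1.30504815e-03
  1.27726202e+00 -7.53928959e-01]
```

View pics/z1.png

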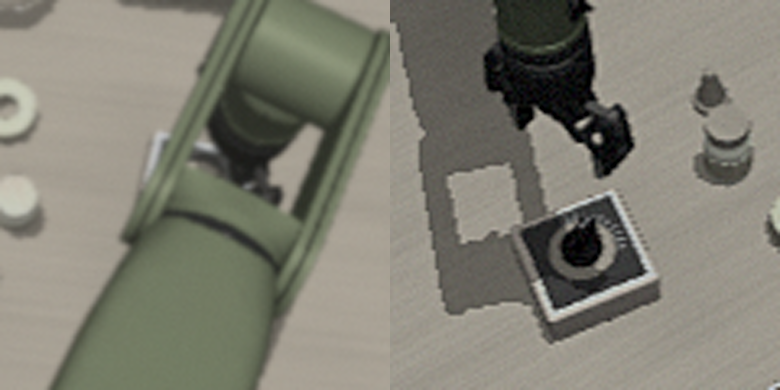

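The scene view shows the gripper's fingers straddling the dial from above, with the box below at about (585,250) in the crop. The arm hides the dial in the top view. I'll descend now.

Request:
arm_command(increments=[[[-1, 0, 40], 0, -1], [[-1, 0, 80], 0, -1], [[-1, 0, 120], 0, -1], [[-1, 0, 140], 0, -1], [[-1, 0, 155], 0, -1], [[-1, 0, 162], 0, -1], [[-1, 0, 162], 0, -1], [[-1, 0, 162], 0, -1]])

```text
clock: 3.0
tool_pos: [0.5624, -0.206, 0.0878]
tool_rot: [0.558, 0.83, -0.0, 0.001]
ft_force: [-0.1, -0.4, -0.0]
finger_gap: 0.0854
```

Request:
arm_command(increments=[[[0, 0, 0], 0, 0], [[0, 0, 0], 0, 0.4], [[0, 0, 0], 0, 0.8], [[0, 0, 0], 0, 1], [[0, 0, 0], 0, 1], [[0, 0, 0], 0, 1], [[0, 0, 0], 0, 1], [[0, 0, 0], 0, 1], [[0, 0, 0], 0, 1]], newtons=40)

```text
clock: 3.9
tool_pos: [0.5606, -0.2069, 0.0882]
tool_rot: [0.558, 0.83, -0.002, -0.001]
ft_force: [-5.4, -2.4, 4.8]
finger_gap: 0.0134
```

```bash
python3 - <<'E'
from h import *
s=eyes.grab_frame('scene')[:,:,::-1].copy()
cv2.imwrite('pics/z2.png',cv2.resize(s[150:270,135:255],(600,600),interpolation=cv2.INTER_CUBIC))
st=status.get_state(); print({k:np.round(v,3) for k,v in st.items()})
E
```

```text
{'clock': np.float64(3.95), 'qpos': array([-0.371,  0.494,  1.724, -0.005,  0.925, -0.755]), 'joint_vel': array([ 0.   , -0.001, -0.001,  0.   ,  0.   ,  0.001]), 'joint_efforts': array([ 2.7780e+00, -4.3461e+01, -1.9879e+01,  1.1390e+00, -1.2650e+00,
        3.4000e-02]), 'tool_pos': array([ 0.561, -0.207,  0.088]), 'tool_rot': array([ 0.558,  0.83 , -0.002, -0.   ]), 'ft_force': array([-6.275, -3.276,  5.695]), 'wrist_torque': array([-0.427,  0.795,  0.038]), 'finger_gap': np.float64(0.013)}
```

View pics/z2.png

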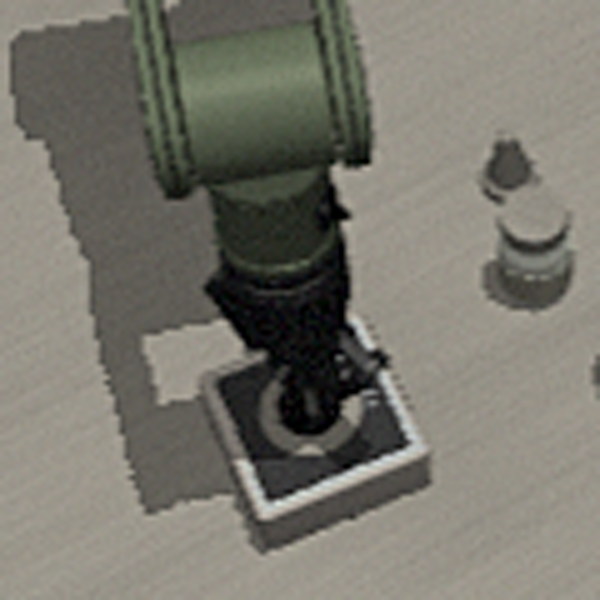

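The gripper has closed on the bar with a 13.4 mm gap. Next I'll turn it anticlockwise, which is negative roll because the tool points down.

Request:
arm_command(increments=[[[0, 0, 0], -0.1, 1], [[0, 0, 0], -0.2, 1], [[0, 0, 0], -0.3, 1], [[0, 0, 0], -0.4, 1], [[0, 0, 0], -0.5, 1], [[0, 0, 0], -0.6, 1], [[0, 0, 0], -0.7, 1], [[0, 0, 0], -0.8, 1], [[0, 0, 0], -0.85, 1], [[0, 0, 0], -0.85, 1]])

```text
clock: 4.95
tool_pos: [0.5604, -0.207, 0.0883]
tool_rot: [0.166, 0.986, -0.002, -0.002]
ft_force: [-0.8, -0.0, 1.0]
finger_gap: 0.0132
```

```bash
cat > st.py <<'E'
from h import *
from scipy.spatial.transform import Rotation as R
st=status.get_state(); M=R.from_quat(st['tool_rot']).as_matrix()
print('t',st['clock'],'pos',st['tool_pos'].round(4),'F',st['ft_force'].round(1),'T',st['wrist_torque'].round(3),'gap',round(st['finger_gap'],4),'q6',st['qpos'][5].round(3))
print('y heading',np.degrees(np.arctan2(M[1,1],M[0,1])).round(2),'xt',M[:,0].round(3),'yt',M[:,1].round(3),'zt',M[:,2].round(3))
E
python3 st.py
```

```text
t 4.95 pos [ 0.5604 -0.207   0.0883] F [-0.8 -0.   1. ] T [0.029 0.099 0.076] gap 0.0132 q6 -1.605
y heading 70.86 xt [-0.945  0.328  0.002] yt [ 0.328  0.945 -0.004] zt [-0.004 -0.003 -1.   ]
```

Request:
arm_command(increments=[[[0, 0, 0], -0.05, 1], [[0, 0, 0], -0.1, 1], [[0, 0, 0], -0.14, 1], [[0, 0, 0], -0.16, 1], [[0, 0, 0], -0.16, 1]])

```text
clock: 5.45
tool_pos: [0.5603, -0.2071, 0.0882]
tool_rot: [0.087, 0.996, -0.002, -0.002]
ft_force: [-0.7, -1.1, 0.7]
finger_gap: 0.0133
```

```bash
python3 st.py
```

```text
t 5.45 pos [ 0.5603 -0.2071  0.0882] F [-0.7 -1.1  0.7] T [0.071 0.002 0.021] gap 0.0133 q6 -1.764
y heading 79.98 xt [-0.985  0.174  0.003] yt [ 0.174  0.985 -0.003] zt [-0.004 -0.003 -1.   ]
```

Request:
arm_command(increments=[[[0, 0, 0], -0.03, 1], [[0, 0, 0], -0.05, 1], [[0, 0, 0], -0.05, 1]])

```text
clock: 5.75
tool_pos: [0.5603, -0.2071, 0.0883]
tool_rot: [0.063, 0.998, -0.001, -0.002]
ft_force: [-0.4, -0.3, -0.1]
finger_gap: 0.0135
```

```bash
python3 st.py
```

```text
t 5.75 pos [ 0.5603 -0.2071  0.0883] F [-0.4 -0.3 -0.1] T [-0.021  0.068 -0.607] gap 0.0135 q6 -1.813
y heading 82.76 xt [-0.992  0.126  0.003] yt [ 0.126  0.992 -0.003] zt [-0.004 -0.002 -1.   ]
```

Torque jumped to 0.6 N m at heading 82.8°, against an expected stop of about 82°, so this is the end stop. I'll press slightly further, then release gently.

Request:
arm_command(increments=[[[0, 0, 0], -0.02, 1], [[0, 0, 0], -0.03, 1], [[0, 0, 0], -0.03, 1]])

```text
clock: 6.05
tool_pos: [0.5603, -0.2071, 0.0883]
tool_rot: [0.049, 0.999, -0.001, -0.002]
ft_force: [-0.6, -0.9, 1.1]
finger_gap: 0.0133
```

```bash
python3 st.py
```

```text
t 6.05 pos [ 0.5603 -0.2071  0.0883] F [-0.6 -0.9  1.1] T [-0.056  0.134 -1.261] gap 0.0133 q6 -1.842
y heading 84.39 xt [-0.995  0.098  0.003] yt [ 0.098  0.995 -0.002] zt [-0.003 -0.002 -1.   ]
```

Request:
arm_command(increments=[[[0, 0, 0], 0, 0.5], [[0, 0, 0], 0, 0], [[0, 0, 0], 0, -0.5], [[0, 0, 0], 0, -1], [[0, 0, 0], 0, -1], [[0, 0, 0], 0, -1], [[0, 0, 0], 0, -1], [[0, 0, 0], 0, -1]])

```text
clock: 6.85
tool_pos: [0.5603, -0.2071, 0.0883]
tool_rot: [0.049, 0.999, -0.001, -0.002]
ft_force: [0.4, -0.0, -1.1]
finger_gap: 0.0853
```

Request:
arm_command(increments=[[[0, 0, -30], 0, -1], [[0, 0, -70], 0, -1], [[0, 0, -110], 0, -1], [[0, 0, -132], 0, -1], [[0, 0, -132], 0, -1], [[0, 0, -132], 0, -1]])

```text
clock: 7.45
tool_pos: [0.5604, -0.2067, 0.2199]
tool_rot: [0.049, 0.999, -0.001, -0.002]
ft_force: [-0.0, 0.9, -0.7]
finger_gap: 0.0858
```

```bash
python3 st.py; python3 - <<'E'
from h import *
s=eyes.grab_frame('scene')[:,:,::-1].copy()
a=rect('scene',s,(.5615,-.207),.094,.05);cv2.imwrite('pics/z3.png',np.hstack([cv2.resize(s[190:270,160:240],(390,390),interpolation=cv2.INTER_CUBIC),a]))
E
```

```text
t 7.45 pos [ 0.5604 -0.2067  0.2199] F [-0.   0.9 -0.7] T [-0.001 -0.009  0.042] gap 0.0858 q6 -1.843
y heading 84.4 xt [-0.995  0.098  0.003] yt [ 0.098  0.995 -0.002] zt [-0.004 -0.002 -1.   ]
```

View pics/z3.png

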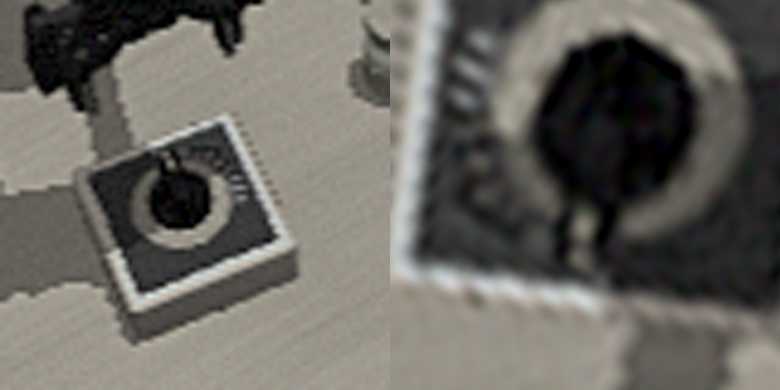

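The scene view shows the dial's bar pointer and white mark at (585,250) in the right panel. It points straight to the box's -x side, so the dial is at its stop. Now I'll move over to the cap.

Request:
arm_command(increments=[[[97, 407, 0], 1.08, -1], [[97, 407, 0], 1.08, -1], [[97, 407, 0], 1.08, -1], [[97, 407, 0], 1.08, -1], [[97, 407, 0], 1.08, -1], [[97, 407, 0], 1.08, -1], [[97, 407, 0], 1.08, -1], [[97, 407, 0], 1.08, -1], [[97, 407, 0], 1.08, -1], [[97, 407, 0], 1.08, -1], [[97, 407, 0], 1.08, -1], [[97, 407, 0], 1.08, -1], [[97, 407, 0], 1.08, -1]])

```text
clock: 8.8
tool_pos: [0.5032, 0.2066, 0.2182]
tool_rot: [0.556, 0.831, -0.003, -0.002]
ft_force: [0.3, 0.4, -0.1]
finger_gap: 0.0853
```

```bash
python3 st.py; python3 - <<'E'
from h import *
s=eyes.grab_frame('scene')[:,:,::-1].copy();t=eyes.grab_frame('top')[:,:,::-1].copy()
c=lambda im,x,y,r: cv2.resize(im[y-r:y+r,x-r:x+r],(390,390),interpolation=cv2.INTER_CUBIC)
cv2.imwrite('pics/z4.png',np.hstack([c(t,197,200,60),c(s,290,150,60)]))
cv2.imwrite('pics/z4b.png',np.hstack([rect('top',t,(.561,-.207),.05,.08),rect('top',t,(.561,-.207),.094,.04)]))
E
```

```text
t 8.8 pos [0.5032 0.2066 0.2182] F [ 0.3  0.4 -0.1] T [ 0.011 -0.035  0.036] gap 0.0853 q6 -0.023
y heading 22.41 xt [-0.381  0.924  0.001] yt [ 0.924  0.381 -0.007] zt [-0.007 -0.002 -1.   ]
```

View pics/z4.png

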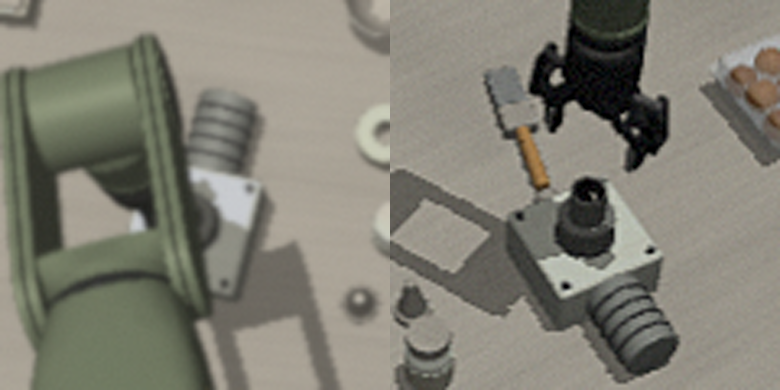

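View pics/z4b.png

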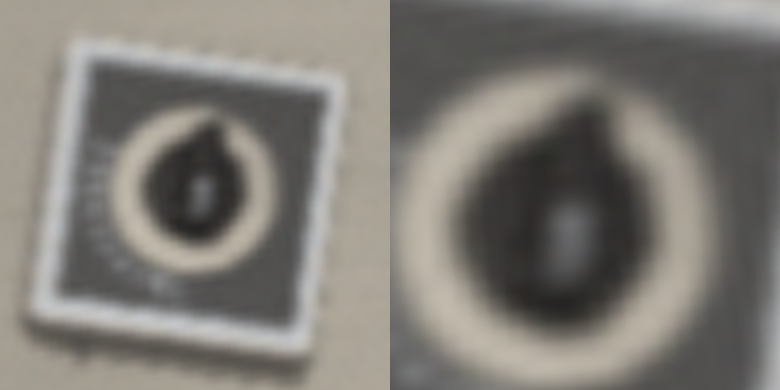

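The scene view shows the gripper above the cap at about (590,205) in the crop. The top view confirms the dial's mark is along the box's -x. I'll descend onto the cap and grip it.

Request:
arm_command(increments=[[[1, 2, 30], 0, -1], [[1, 2, 60], 0, -1], [[1, 2, 80], 0, -1], [[1, 2, 90], 0, -1], [[1, 2, 94], 0, -1], [[1, 2, 94], 0, -1], [[1, 2, 94], 0, -1]])

```text
clock: 9.6
tool_pos: [0.505, 0.2085, 0.1257]
tool_rot: [0.556, 0.831, -0.001, -0.002]
ft_force: [-0.8, 0.2, 0.7]
finger_gap: 0.0856
```

Request:
arm_command(increments=[[[0, 0, 0], 0, -0.5], [[0, 0, 0], 0, -0.2], [[0, 0, 0], 0, 0], [[0, 0, 0], 0, 0.3], [[0, 0, 0], 0, 0.6], [[0, 0, 0], 0, 1], [[0, 0, 0], 0, 1], [[0, 0, 0], 0, 1], [[0, 0, 0], 0, 1]], newtons=40)

```text
clock: 10.5
tool_pos: [0.5053, 0.2086, 0.1262]
tool_rot: [0.556, 0.831, -0.001, -0.001]
ft_force: [-1.3, -0.2, 5.2]
finger_gap: 0.0389
```

```bash
python3 st.py
```

```text
t 10.5 pos [0.5053 0.2086 0.1262] F [-1.3 -0.2  5.2] T [-0.089  0.167 -0.042] gap 0.0389 q6 -0.022
y heading 22.39 xt [-0.381  0.925  0.001] yt [ 0.925  0.381 -0.003] zt [-0.003 -0.    -1.   ]
```

Gripped at 38.9 mm, well centred. I'll try anticlockwise first, in stages, watching the torque.

Request:
arm_command(increments=[[[0, 0, 0], -0.04, 1], [[0, 0, 0], -0.08, 1], [[0, 0, 0], -0.12, 1], [[0, 0, 0], -0.12, 1]])

```text
clock: 10.9
tool_pos: [0.5054, 0.2086, 0.1263]
tool_rot: [0.506, 0.863, -0.001, -0.001]
ft_force: [0.1, 0.5, 1.9]
finger_gap: 0.0392
```

```bash
python3 st.py
```

```text
t 10.9 pos [0.5054 0.2086 0.1263] F [0.1 0.5 1.9] T [-0.014  0.008 -0.025] gap 0.0392 q6 -0.142
y heading 29.26 xt [-0.489  0.872  0.001] yt [ 0.872  0.489 -0.002] zt [-0.003 -0.    -1.   ]
```

Request:
arm_command(increments=[[[0, 0, 0], -0.04, 1], [[0, 0, 0], -0.08, 1], [[0, 0, 0], -0.12, 1], [[0, 0, 0], -0.12, 1]])

```text
clock: 11.3
tool_pos: [0.5057, 0.2079, 0.1263]
tool_rot: [0.453, 0.891, -0.001, -0.001]
ft_force: [1.7, -4.4, 2.5]
finger_gap: 0.039
```

```bash
python3 st.py
```

```text
t 11.3 pos [0.5057 0.2079 0.1263] F [ 1.7 -4.4  2.5] T [-0.685 -0.165 -0.093] gap 0.039 q6 -0.261
y heading 36.12 xt [-0.589  0.808 -0.   ] yt [ 0.808  0.589 -0.003] zt [-0.002 -0.002 -1.   ]
```

Request:
arm_command(increments=[[[0, 0, 0], -0.03, 1], [[0, 0, 0], -0.06, 1], [[0, 0, 0], -0.09, 1], [[0, 0, 0], -0.09, 1]])

```text
clock: 11.7
tool_pos: [0.5059, 0.2071, 0.1264]
tool_rot: [0.413, 0.911, -0.002, -0.0]
ft_force: [1.7, -4.9, 3.0]
finger_gap: 0.0392
```

```bash
python3 st.py; python3 - <<'E'
from h import *
s=eyes.grab_frame('scene')[:,:,::-1].copy()
c=lambda im,x,y,r: cv2.resize(im[y-r:y+r,x-r:x+r],(390,390),interpolation=cv2.INTER_CUBIC)
cv2.imwrite('pics/z5.png',np.hstack([c(cv2.imread('pics/scene0.png'),290,155,20),c(s,290,155,20)]))
E
```

```text
t 11.7 pos [0.5059 0.2071 0.1264] F [ 1.7 -4.9  3. ] T [-1.032 -0.236 -0.4  ] gap 0.0392 q6 -0.35
y heading 41.24 xt [-0.659  0.752 -0.001] yt [ 0.752  0.659 -0.003] zt [-0.002 -0.003 -1.   ]
```

View pics/z5.png

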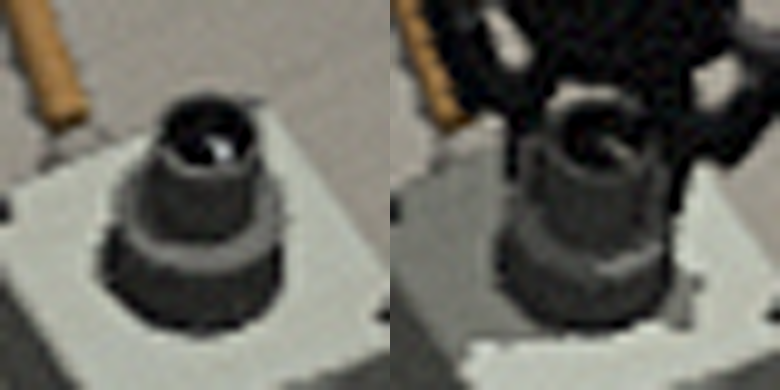

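Request:
arm_command(increments=[[[0, 0, 0], -0.03, 1], [[0, 0, 0], -0.06, 1], [[0, 0, 0], -0.06, 1]])

```text
clock: 12.05
tool_pos: [0.5055, 0.2065, 0.1264]
tool_rot: [0.386, 0.923, -0.002, -0.001]
ft_force: [-0.1, -5.4, 5.0]
finger_gap: 0.0392
```

```bash
python3 st.py; python3 - <<'E'
from h import *
s0=cv2.imread('pics/scene0.png'); s=eyes.grab_frame('scene')[:,:,::-1].copy()
o=[]
for im in (s0,s):
    a=rect('scene',im,(.505,.2065),.144,.025); a=cv2.convertScaleAbs(a,alpha=1.8); o.append(a)
cv2.imwrite('pics/z6.png',np.hstack(o))
E
```

```text
t 12.05 pos [0.5055 0.2065 0.1264] F [-0.1 -5.4  5. ] T [-1.147  0.102 -0.681] gap 0.0392 q6 -0.409
y heading 44.64 xt [-0.703  0.712 -0.   ] yt [ 0.712  0.703 -0.005] zt [-0.003 -0.004 -1.   ]
```

View pics/z6.png

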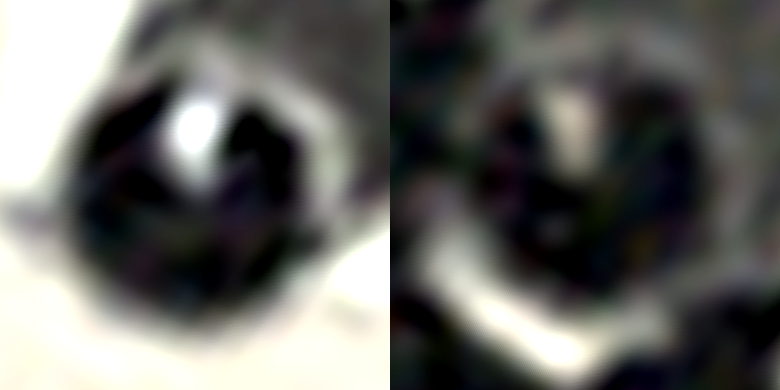

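The rectified view shows the cap's white pointer moved from (195,130) to about (572,125), roughly 18° anticlockwise. The torque kept climbing (0.09, 0.4, then 0.68 N m), so this way jams. I'll turn clockwise and relieve the small side load.

Request:
arm_command(increments=[[[-1, -1, 0], 0.08, 1], [[-1, -1, 0], 0.16, 1], [[-1, -1, 0], 0.24, 1], [[-1, -1, 0], 0.32, 1], [[-1, -1, 0], 0.4, 1], [[-1, -1, 0], 0.4, 1]])

```text
clock: 12.7
tool_pos: [0.5048, 0.2061, 0.1263]
tool_rot: [0.561, 0.828, -0.002, -0.001]
ft_force: [-1.5, 1.5, 2.9]
finger_gap: 0.039
```

```bash
python3 st.py
```

```text
t 12.7 pos [0.5048 0.2061 0.1263] F [-1.5  1.5  2.9] T [ 0.378  0.308 -0.033] gap 0.039 q6 -0.012
y heading 21.75 xt [-0.37   0.929 -0.   ] yt [ 0.929  0.37  -0.005] zt [-0.004 -0.002 -1.   ]
```

Request:
arm_command(increments=[[[0, 0, 0], 0.08, 1], [[0, 0, 0], 0.16, 1], [[0, 0, 0], 0.24, 1], [[0, 0, 0], 0.32, 1], [[0, 0, 0], 0.4, 1], [[0, 0, 0], 0.4, 1]])

```text
clock: 13.3
tool_pos: [0.5047, 0.2068, 0.1263]
tool_rot: [0.714, 0.701, -0.002, -0.001]
ft_force: [-1.0, 1.8, 3.0]
finger_gap: 0.0394
```

```bash
python3 st.py
```

```text
t 13.3 pos [0.5047 0.2068 0.1263] F [-1.   1.8  3. ] T [ 0.25   0.1   -0.008] gap 0.0394 q6 0.385
y heading -1.05 xt [ 0.018  1.    -0.001] yt [ 1.    -0.018 -0.005] zt [-0.005 -0.001 -1.   ]
```

Request:
arm_command(increments=[[[0, 0, 0], 0.08, 1], [[0, 0, 0], 0.16, 1], [[0, 0, 0], 0.24, 1], [[0, 0, 0], 0.3, 1], [[0, 0, 0], 0.3, 1]])

```text
clock: 13.8
tool_pos: [0.5047, 0.2073, 0.1264]
tool_rot: [0.809, 0.587, -0.002, -0.001]
ft_force: [-0.1, 0.9, 2.1]
finger_gap: 0.0387
```

```bash
python3 st.py
```

```text
t 13.8 pos [0.5047 0.2073 0.1264] F [-0.1  0.9  2.1] T [ 0.25   0.087 -0.013] gap 0.0387 q6 0.682
y heading -18.07 xt [ 0.31   0.951 -0.002] yt [ 0.951 -0.31  -0.004] zt [-0.004 -0.    -1.   ]
```

Request:
arm_command(increments=[[[0, 0, 0], 0.06, 1], [[0, 0, 0], 0.12, 1], [[0, 0, 0], 0.18, 1], [[0, 0, 0], 0.18, 1]])

```text
clock: 14.2
tool_pos: [0.5047, 0.2075, 0.1263]
tool_rot: [0.858, 0.513, -0.002, -0.001]
ft_force: [-0.6, 1.5, 2.6]
finger_gap: 0.0391
```

```bash
python3 st.py
```

```text
t 14.2 pos [0.5047 0.2075 0.1263] F [-0.6  1.5  2.6] T [0.187 0.12  0.035] gap 0.0391 q6 0.859
y heading -28.21 xt [ 0.473  0.881 -0.002] yt [ 0.881 -0.473 -0.004] zt [-0.004  0.    -1.   ]
```

Request:
arm_command(increments=[[[0, 0, 0], 0.06, 1], [[0, 0, 0], 0.12, 1], [[0, 0, 0], 0.12, 1]])

```text
clock: 14.5
tool_pos: [0.5048, 0.2076, 0.1263]
tool_rot: [0.887, 0.462, -0.002, -0.001]
ft_force: [0.1, 1.3, 2.6]
finger_gap: 0.0386
```

```bash
python3 st.py
```

```text
t 14.5 pos [0.5048 0.2076 0.1263] F [0.1 1.3 2.6] T [0.185 0.052 0.025] gap 0.0386 q6 0.976
y heading -34.91 xt [ 0.572  0.82  -0.002] yt [ 0.82  -0.572 -0.004] zt [-0.004  0.    -1.   ]
```

Request:
arm_command(increments=[[[0, 0, 0], 0.05, 1], [[0, 0, 0], 0.1, 1], [[0, 0, 0], 0.1, 1]])

```text
clock: 14.8
tool_pos: [0.5048, 0.2077, 0.1264]
tool_rot: [0.908, 0.419, -0.002, -0.001]
ft_force: [0.0, 1.1, 1.8]
finger_gap: 0.039
```

```bash
python3 st.py
```

```text
t 14.8 pos [0.5048 0.2077 0.1264] F [0.  1.1 1.8] T [ 0.116  0.092 -0.027] gap 0.039 q6 1.073
y heading -40.46 xt [ 0.649  0.761 -0.002] yt [ 0.761 -0.649 -0.003] zt [-0.004  0.001 -1.   ]
```

Request:
arm_command(increments=[[[0, 0, 0], 0.05, 1], [[0, 0, 0], 0.1, 1], [[0, 0, 0], 0.1, 1]])

```text
clock: 15.1
tool_pos: [0.5044, 0.2077, 0.1264]
tool_rot: [0.927, 0.375, -0.002, -0.001]
ft_force: [-2.0, 0.9, 3.9]
finger_gap: 0.0389
```

```bash
python3 st.py
```

```text
t 15.1 pos [0.5044 0.2077 0.1264] F [-2.   0.9  3.9] T [0.174 0.442 0.074] gap 0.0389 q6 1.17
y heading -46.01 xt [ 0.719  0.695 -0.003] yt [ 0.695 -0.719 -0.004] zt [-0.005  0.    -1.   ]
```

Request:
arm_command(increments=[[[0, 0, 0], 0.04, 1], [[0, 0, 0], 0.07, 1], [[0, 0, 0], 0.07, 1]])

```text
clock: 15.4
tool_pos: [0.5041, 0.2076, 0.1264]
tool_rot: [0.939, 0.344, -0.003, -0.001]
ft_force: [-3.4, 1.0, 3.7]
finger_gap: 0.0392
```

```bash
python3 st.py; python3 - <<'E'
from h import *
s0=cv2.imread('pics/scene0.png'); s=eyes.grab_frame('scene')[:,:,::-1].copy()
o=[]
for im in (s0,s):
    a=rect('scene',im,(.505,.2065),.144,.025); a=cv2.convertScaleAbs(a,alpha=1.8); o.append(a)
cv2.imwrite('pics/z7.png',np.hstack(o))
E
```

```text
t 15.4 pos [0.5041 0.2076 0.1264] F [-3.4  1.   3.7] T [0.12  0.44  0.931] gap 0.0392 q6 1.237
y heading -49.82 xt [ 0.764  0.645 -0.004] yt [ 0.645 -0.764 -0.003] zt [-0.005 -0.001 -1.   ]
```

View pics/z7.png

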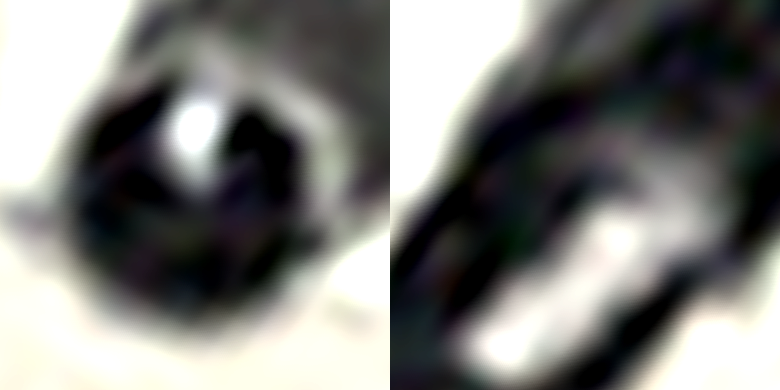

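Torque rose to 0.93 N m at about 71° clockwise from the start, so this is the far stop. The cap's top is mostly hidden between the fingers in the view. I'll ease back about 5° and lift gently.

Request:
arm_command(increments=[[[0, 0, 0], -0.05, 1], [[0, 0, 0], -0.09, 1], [[0, 0, 0], -0.09, 1]])

```text
clock: 15.75
tool_pos: [0.5044, 0.2074, 0.1264]
tool_rot: [0.923, 0.385, -0.002, -0.001]
ft_force: [-0.1, -2.2, 2.2]
finger_gap: 0.0392
```

```bash
python3 st.py
```

```text
t 15.75 pos [0.5044 0.2074 0.1264] F [-0.1 -2.2  2.2] T [-0.065  0.08   0.007] gap 0.0392 q6 1.148
y heading -44.71 xt [ 0.704  0.711 -0.004] yt [ 0.711 -0.704 -0.003] zt [-0.005 -0.    -1.   ]
```

Request:
arm_command(increments=[[[0, 0, -2], 0, 1], [[0, 0, -4], 0, 1], [[0, 0, -6], 0, 1], [[0, 0, -6], 0, 1]])

```text
clock: 16.15
tool_pos: [0.5044, 0.2074, 0.1324]
tool_rot: [0.923, 0.385, -0.002, -0.001]
ft_force: [-0.7, -0.3, -2.1]
finger_gap: 0.039
```

```bash
python3 st.py
```

```text
t 16.15 pos [0.5044 0.2074 0.1324] F [-0.7 -0.3 -2.1] T [ 0.006  0.07  -0.024] gap 0.039 q6 1.148
y heading -44.73 xt [ 0.704  0.71  -0.004] yt [ 0.71  -0.704 -0.003] zt [-0.005 -0.    -1.   ]
```

Request:
arm_command(increments=[[[0, 0, -8], 0, 1], [[0, 0, -18], 0, 1], [[0, 0, -30], 0, 1], [[0, 0, -44], 0, 1], [[0, 0, -58], 0, 1], [[0, 0, -72], 0, 1], [[0, 0, -84], 0, 1], [[0, 0, -91], 0, 1], [[0, 0, -94], 0, 1], [[0, 0, -94], 0, 1], [[0, 0, -94], 0, 1], [[0, 0, -94], 0, 1], [[0, 0, -94], 0, 1]])

```text
clock: 17.45
tool_pos: [0.5047, 0.2073, 0.2258]
tool_rot: [0.923, 0.385, -0.003, -0.001]
ft_force: [0.8, 0.8, -1.7]
finger_gap: 0.0394
```

```bash
python3 st.py; python3 - <<'E'
from h import *
s=eyes.grab_frame('scene')[:,:,::-1].copy();t=eyes.grab_frame('top')[:,:,::-1].copy()
c=lambda im,x,y,r: cv2.resize(im[y-r:y+r,x-r:x+r],(390,390),interpolation=cv2.INTER_CUBIC)
cv2.imwrite('pics/z8.png',np.hstack([c(t,255,200,150),c(s,290,145,45)]))
cv2.imwrite('pics/scene8.png',s)
E
```

```text
t 17.45 pos [0.5047 0.2073 0.2258] F [ 0.8  0.8 -1.7] T [ 0.001 -0.026 -0.008] gap 0.0394 q6 1.148
y heading -44.73 xt [ 0.704  0.71  -0.005] yt [ 0.71  -0.704 -0.004] zt [-0.006 -0.001 -1.   ]
```

View pics/z8.png

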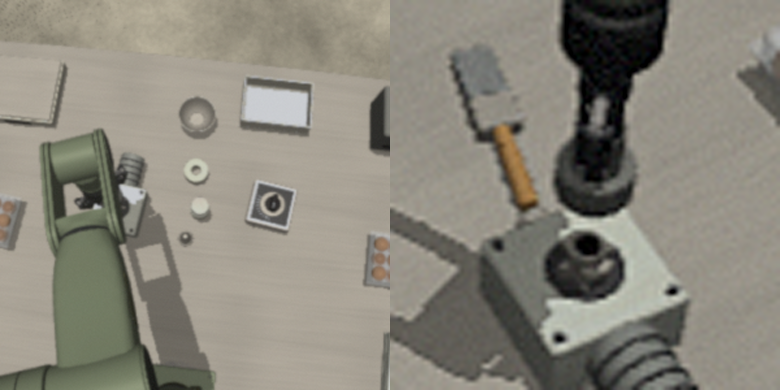

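View pics/scene8.png

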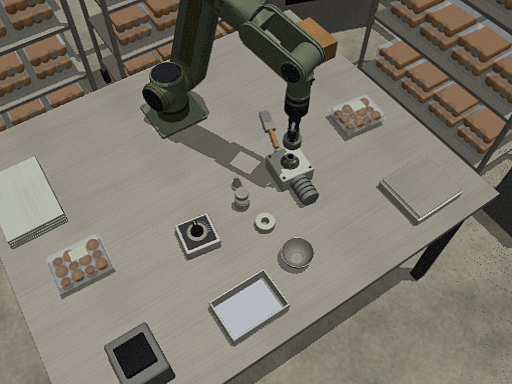

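The cap hangs upright in the gripper at about (597,180) in the crop, and the open neck is visible below it at (585,265). Nothing else has moved. I'll do a quick height check and then hand in.

```bash
python3 - <<'E'
from h import *
for z in (.164,.174,.184):
    th=np.linspace(0,6.28,60); p=proj('scene',np.c_[.5047+.031*np.cos(th),.2073+.031*np.sin(th),np.full(60,z)]); print(z,p[:,1].max().round(1),p[:,0].min().round(1),p[:,0].max().round(1))
E
python3 - <<'E'
from station import order,status
print(order.close_job()); print(status.get_state()['clock'],status.get_state()['finger_gap'])
E
```

```text
0.164 151.6 282.3 300.6
0.174 149.7 282.5 300.8
0.184 147.8 282.7 301.1
the job is handed in; nothing more can be done
None
the job is handed in; nothing more can be done
```

I turned the dial to its stop first, then unscrewed and lifted off the cap. I handed the job in at about 17.6 s, with the cap still in the gripper above the open port.

- **Dial:** I turned it anticlockwise until the torque jumped to 0.6 N m, then 1.3 N m. That was at about 83° gripper heading, against the 82° expected. Both cameras then showed the mark along the box's -x direction, which is angle 0.
- **Cap:** Anticlockwise jammed after about 20°, with the torque rising to 0.7 N m. Clockwise turned freely to a stop about 71° from the start, at 0.9 N m. I eased back 5° and the cap lifted off, leaving a load of about 2 N on the wrist.
- **Last checks:** The cap is held upright (tool tilt about 0.35°) at a 39 mm gap. It was lifted about 99.6 mm, and its bottom edge in the image (row about 149) fits a height of 0.174 m. The neck shows open beneath it, and no bystander appeared to have moved.
- **Disagreements:** The two cameras differed by about 4 mm in y. I used their average, and the gripper contacts agreed with it to within about 2 mm. The wrist stayed under about 10 N at every reading.

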